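# Hold the paint box open

## Robot

A 7-joint arm with a two-finger parallel gripper is mounted at the origin on the work surface. World frame = base frame: x ahead of the robot, y to its left, z up, the work surface at z = 0. Lengths are in m, angles in rad, forces in N, time in s.
With the tool pointing down it reaches from about 0.35 to 0.9 m from the base axis. Payload 8.1 kg.
Tool frame: the origin (TCP) lies between the finger pads; the fingertips stand 19 mm ahead of it and the grasp point (between the pads) is the TCP; z points along the fingers, y is the line along which they close (so a half turn about z gives the same grasp; the last joint's range is limited). The gripper opens to 85 mm and grips with 20 to 120 N. Pads are 22 mm wide; open, the fingers measure 114 mm over their backs; the gripper's body (76 mm by 85 mm) begins 54 mm behind the grasp point. The pads swing forward as they close: fully open they stand 13 mm farther back than shut.
Start: joints at [1.116, 0.434, 0.025, 1.573, -0.012, 1.134, -0.075], TCP at [0.215, -0.587, 0.25] pointing down, gripper open.
Joint ranges: [-2.62, 2.62], [-0.44, 2.09], [-1.27, 1.32], [0.08, 2.57], [-1.32, 4.46], [0.12, 2], [-2.74, 2.74]. Speed limits (rad/s): [2.22, 2.22, 3.01, 3.01, 3.14, 3.14, 3.14].

## Interface

Orientations are given as a unit quaternion [x, y, z, w].
In Python, from plant import get_state, cams, job, finder gives the robot as it stands. The module is installed in compiled form; this text tells all that it offers.
- The arm moves only by the shell command python3 -m jog 'ROWS' [FORCE]. ROWS is JSON, a list of rows, each a list of 3 entries, a list of its own where there are three numbers: the turn, a rotation vector about the world's x, y, z in rad, then the shift along the world's x, y, z in mm, then the opening, from 0 (shut) to 1 (fully open). In form: [[[ax, ay, az], [x, y, z], claw], ...]. A call has 1 to 10 rows; each row is the pose to reach, as a shift and turn from the pose commanded when the call began; what a row does not reach only later rows make up. A row lasts 1/8 s, in which the tool goes at most 62.5 mm and 10.7 degrees, less where a joint would pass 70% of its speed; a pose out of reach is approached as far as the arm can. A call with a gripper value outside its range is refused whole. The fingers move at their own pace and stop on an object; FORCE is the grip in N (left out, the last holds). Time passes only in rows, so rows that repeat a pose let the fingers close. It gives the time, the measured TCP pose, the force, the opening and the grip force at its end, in the units of the state.
- get_state(): the state, without advancing time (a new reading comes with each control period).
- cams.snapshot(name): name is "scene" or "top"; returns (picture, depth): 384x512x3 uint8, red, green, blue; 384x512 float32, m along the optical axis (not along the pixel's ray), 0 where there is no reading.
- cams.camera_info(name): a dict with "fx", "fy", "cx", "cy" (pixels), "camera_from_world" (4x4, takes a point from world to camera coordinates). Camera axes: x right, y down, z forward; pixel columns grow to the right and rows downward; lengths in m; the calibration is good to about 2 mm. A picture is of the moment at which its call begins. camera_info takes no time and is no camera call.
- job.hand_in(): hands the job in; it is judged then, once.
Trained networks look in the newest picture that a camera, given by its name, has taken for a name from the list of things; names that differ only in an ending like _2 or _b are one class to them, and where a whole thing is asked for, a point or a joint stands for the part that bears it (a point fixed in the world has none). Each returns a list of dicts, best first, with "score" (0 to 1); they miss things now and then, are a little off and sometimes report something else, mostly with a low value. They report only what shows in the picture. A call takes as long as a camera call. They do not tell look-alikes from the thing itself.
- finder.find_in(camera, target): "rect" ([left, top, right, bottom] in pixels, round what is visible of it).
- finder.mark_of(camera, target): "location" ([row, column] in pixels: a listed point, or the origin of a listed thing).
The state is a dict: "clock": time; "joint_pos": joint angles; "qvel": joint speeds; "tau": joint torques, N m; "position": TCP position; "tcp_rot": TCP orientation; "wrist_force": force on the tool from outside, world axes, zero at the start; "wrist_torque": the same for the moment, N m; "finger_gap": finger opening in m; "gripper_force": force on a finger pad.
Only numpy, scipy, OpenCV 4.12 (cv2) and the standard library are available. Lean on these libraries where they do the work, as an engineer would, in place of code of your own. Each camera call takes 0.05 s, during which the arm holds its last target. There are 200 camera calls.

## Task

Someone needs to reach into the wooden paint box, but a half-painted glass jar is standing on its lid. First stand the jar upright in the middle of the white plate and let go of it, then raise the lid by its brass bar and hold it open at 50 degrees from closed (7 degrees either way is fine); the lid falls shut if let go, so finish while the fingers are still holding it there, still, with nothing else propping it. Leave the brush, pen, bottles and other things on the table where they are.

Things in the scene. Friction and masses are not known exactly. Their poses are not given: they have to be found in the camera images.
- paintbox: open-topped wooden box, fixed to the table, 180 (its x) by 240 (its y) by 90 mm high without the lid; origin at the centre of its underside on the table, z up; its own -x side is the front (lid handle), its +x side carries the hinge. With the lid closed the top is 100 mm above the table. Paint tubes lie inside
- lid_hinge (a point): point on the lid's hinge line: middle of the box's rear top edge, 90 mm above the box's origin and 90 mm along box +x; the hinge line runs along the box's y axis
- lid (a joint): angle of the lid: 0 closed and flat, growing as its front edge rises (0.873 rad = 50 degrees, stop at 1.9). Plain free hinge: below about 1.5 rad the 0.35 kg lid falls shut by its own weight. The lid is a pale wooden board 180 by 240 by 10 mm thick
- lid_handle (a point): middle of the round brass bar on the lid's front edge: 10 mm thick, 100 mm long, along the box's y, on two end posts, 45 mm in front of the board (225 mm in front of the hinge line, 95 mm above the table when closed). 40 mm are free between bar and board: open the gripper at most 50 mm to straddle it. The bar can turn between the fingers. Its axes: y along the bar, x towards the hinge
- jar: open glass jar with gold and purple painted strokes, 60 mm diameter up to 68 mm, neck 52 mm wide above, 90 mm high, about 0.16 kg, standing loose and upright on the closed lid; origin at the centre of its underside, z up
- plate: round white plastic plate, fixed to the table, rim 200 mm across and 16 mm high; origin at the centre of its underside, z up. The jar stands on its flat inner floor, 5 mm above the table and about 116 mm across
- paintbrush: paintbrush with a wooden handle and purple tip, 196 mm long, 9 to 18 mm wide, lying on the table along its x axis; origin near its middle, at table height. Leave alone
- pen: red and white pen, 140 mm long, 10 mm thick, lying on the table along its x axis; origin at its middle, at table height. Leave alone
- tape_roll: roll of masking tape, 90 mm across, 24 mm high, lying flat; origin at the centre of its underside. Leave alone
- paint_purple: purple paint bottle, 50 mm across, 120 mm high; origin at the centre of its underside. Leave alone
- paint_gold: gold paint bottle, 50 mm across, 120 mm high; origin at the centre of its underside. Leave alone
Mind the look-alikes: they are no part of the job. What is shaped like the plate but orange is not meant.

How it is judged:
On the way, in this order (a step that is already met when the one before it is completed fails the run):
1. the jar stands upright in the plate, let go, with the lid still closed (horizontal distance between jar and plate below 0.05 m and height (world z) of jar below 0.03 m and angle between jar's own z axis and vertical below 0.15 rad and linear speed of jar below 0.03 m/s and contact force between the fingers and jar below 0.1 N and value of joint lid below 0.1 rad), for 0.2 s.
2. the fingers hold the lid still at 50 degrees (value of joint lid between 0.75 and 1 rad and velocity of joint lid between -0.08 and 0.08 rad/s and contact force between the fingers and lid above 0.5 N), for 0.3 s.
At the end, for the whole second after the job is handed in: Through the last second the fingers hold the lid (over 0.5 N), still (under 0.08 rad/s), at 0.75 to 1.0 rad from closed (50 degrees, 7 either way), no loose thing touching the lid, and the jar stands upright (within 0.15 rad) and untouched on the plate, within 50 mm of its centre (all of step 2 and horizontal distance between jar and plate below 0.05 m and height (world z) of jar below 0.03 m and angle between jar's own z axis and vertical below 0.15 rad and linear speed of jar below 0.03 m/s and contact force between the fingers and jar below 0.1 N and contact force between each of jar, paintbrush, pen, tape_roll, paint_purple, paint_gold and lid below 0.1 N); the arm keeps its last pose, push and grip.
It fails at once if the lid was raised while the jar was not on the plate (value of joint lid above 0.15 rad and horizontal distance between jar and plate above 0.07 m).
It fails at once if the jar was tipped over (angle between jar's own z axis and vertical above 0.7 rad).
It fails at once if another thing on the table was moved by more than 30 mm (distance of any of paintbrush, pen, tape_roll, paint_purple, paint_gold from where it was at the start of the episode above 0.03 m).
It also fails if it takes over 64 s, if anything falls off the work surface, if the arm or the gripper's body presses on something with over 40 N, if the wrist force passes 120 N, or if a joint passes its speed limit or range.

## Working session

There is one attempt and no reset: what is moved stays moved. The work goes in short steps, Python scripts to look and compute and a shell command to move; the robot and the scene stay as the last step left them, time stands still between calls to the robot, and variables do not carry over. Pictures are saved under pics/ and viewed, at most 10 in all, crops included, and the job is handed in when it is done.

```bash
mkdir -p pics; cat > h.py <<'E'
import numpy as np, cv2
from plant import get_state, cams, job, finder
def w(cam,D,r,c):
    i=cams.camera_info(cam); z=D[int(round(r)),int(round(c))]
    p=np.array([(c-i["cx"])/i["fx"]*z,(r-i["cy"])/i["fy"]*z,z,1]); return (np.linalg.inv(i["camera_from_world"])@p)[:3]
def cloud(cam,D):
    i=cams.camera_info(cam); r,c=np.mgrid[:D.shape[0],:D.shape[1]]
    P=np.stack([(c-i["cx"])/i["fx"]*D,(r-i["cy"])/i["fy"]*D,D,np.ones_like(D)],-1)
    return (P@np.linalg.inv(i["camera_from_world"]).T)[...,:3]
E
python3 - <<'E'
from h import *
ims=[]
for cam in("scene","top"):
    I,D=cams.snapshot(cam); np.save(cam+"D.npy",D); np.save(cam+"I.npy",I)
    ims.append(cv2.cvtColor(I,cv2.COLOR_RGB2BGR))
    for t in("paintbox","jar","plate","lid_handle","lid_hinge","paint_gold","paint_purple","tape_roll","paintbrush","pen"):
        for m in finder.mark_of(cam,t)[:2]:
            r,c=m["location"]; print(cam,t,np.round([r,c]),round(m["score"],2),w(cam,D,min(max(r,0),383),min(max(c,0),511)).round(3))
cv2.imwrite("pics/a.png",ims[0]);cv2.imwrite("pics/b.png",ims[1])
print(get_state())
E
```

```text
scene paintbox [174. 230.] 0.63 [ 0.626 -0.131  0.1  ]
scene jar [160. 236.] 0.87 [ 0.581 -0.152  0.138]
scene plate [144. 283.] 0.95 [ 0.291 -0.222  0.002]
scene plate [213. 340.] 0.75 [0.341 0.219 0.006]
scene lid_handle [144. 256.] 0.59 [ 0.388 -0.297 -0.006]
scene lid_hinge [168. 208.] 0.56 [ 0.672 -0.217  0.09 ]
scene paint_gold [131. 206.] 0.5 [ 0.542 -0.471  0.029]
scene paint_purple [290. 344.] 0.53 [0.568 0.481 0.043]
scene paint_purple [171. 209.] 0.32 [ 0.674 -0.209  0.079]
scene tape_roll [226. 217.] 0.68 [ 0.767 -0.01   0.   ]
scene paintbrush [208. 255.] 0.66 [0.602 0.006 0.005]
scene pen [181. 281.] 0.57 [ 0.434 -0.045  0.009]
top paintbox [191. 303.] 0.77 [ 0.569 -0.196  0.108]
top jar [191. 303.] 0.71 [ 0.567 -0.195  0.108]
top jar [192. 301.] 0.7 [ 0.546 -0.178  0.19 ]
top plate [270. 301.] 0.88 [ 0.292 -0.2    0.006]
top plate [260. 119.] 0.81 [0.314 0.478 0.005]
top lid_handle [224. 301.] 0.78 [ 0.465 -0.201  0.004]
top lid_handle [189. 246.] 0.32 [0.596 0.012 0.002]
top lid_hinge [163. 305.] 0.62 [ 0.676 -0.204  0.1  ]
top paint_gold [206. 376.] 0.77 [ 0.525 -0.4
[... 347 characters left out ...]
os': array([ 1.11639843,  0.43450389,  0.02499304,  1.57319193, -0.01159326,
        1.13400219, -0.07506485]), 'qvel': array([-0.00051964,  0.0005735 ,  0.00116028,  0.00191392, -0.00049667,
       -0.00162586,  0.00075639]), 'tau': array([ 8.25483385e-04, -6.70271373e+01,  1.02405813e+00, -3.16554880e+01,
        1.53633126e-02,  2.04577220e-03, -2.86834108e-05]), 'position': array([ 0.21534885, -0.58674476,  0.25032347]), 'tcp_rot': array([ 9.84573169e-01,  1.74973353e-01, -2.44191124e-06,  2.11387627e-05]), 'wrist_force': array([-0.24028599,  0.6014108 , -0.189726  ]), 'wrist_torque': array([-0.02703693,  0.01716058,  0.02238534]), 'gripper_force': 0.0, 'finger_gap': 0.08556078999224859}
```

View pics/a.png

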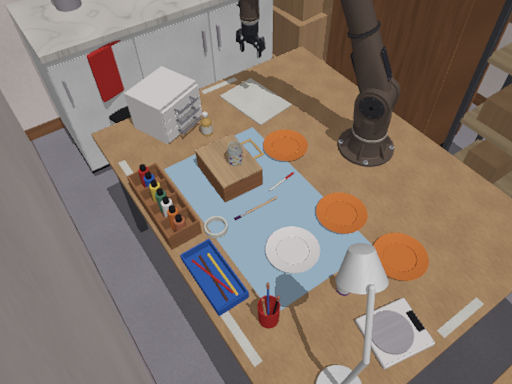

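View pics/b.png

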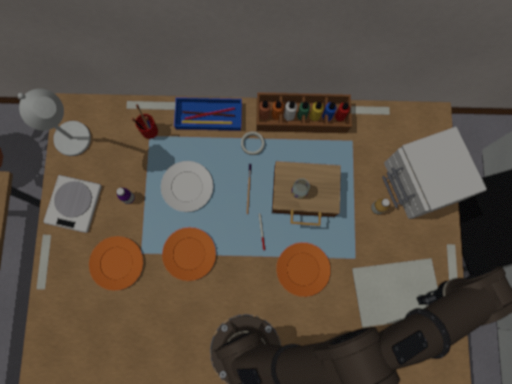

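The scene view shows the jar at (col 235, row 154) on the box and the white plate at (292, 250). The top view has the jar at (301, 188), the white plate at (187, 187) and the handle bar at (308, 222).

Plate candidates in the top view are white (187, 187) and orange (303, 270), (190, 254) and (116, 263). The round white thing at (72, 138) is the lamp base. I choose the white one at (187, 187). There is only one jar.

```bash
python3 - <<'E'
from h import *
D=np.load("topD.npy");I=np.load("topI.npy");P=cloud("top",D)
z=P[...,2]; x=P[...,0];y=P[...,1]
I_=I.astype(int)
# plate
m=np.zeros(z.shape,bool); m[150:225,150:225]=1
m&=(I_.min(-1)>130)&(I_.max(-1)-I_.min(-1)<25)
n,l,s,c=cv2.connectedComponentsWithStats(m.astype(np.uint8)); k=1+s[1:,4].argmax(); q=l==k
print("plate",s[k],cv2.minEnclosingCircle(P[q][:,:2].astype(np.float32)),P[q].mean(0))
# lid
m=np.zeros(z.shape,bool); m[150:235,260:350]=1
q=m&(z>.093)&(z<.112); print("lid",cv2.minAreaRect(P[q][:,:2].astype(np.float32)),q.sum())
q=m&(z>.13);print("jar",q.sum(),cv2.minEnclosingCircle(P[q][:,:2].astype(np.float32)),P[q].min(0),P[q].max(0))
q=m&(z>.17);print("jar top",q.sum(),cv2.minEnclosingCircle(P[q][:,:2].astype(np.float32)),P[q].max(0))
q=m&(z>.06)&(z<.115)&(x<.5)&(I_[...,0]-I_[...,2]>40);print("handle",q.sum(),cv2.minAreaRect(P[q][:,:2].astype(np.float32)),)
r=np.argwhere(q); print(r.min(0),r.max(0))
D2=np.load("sceneD.npy");P2=cloud("scene",D2)
m=np.zeros(D2.shape,bool); m[125:205,185:275]=1
q=m&(P2[...,2]>.093)&(P2[...,2]<.112)&(P2[...,0]>.48); print("lid2",cv2.minAreaRect(P2[q][:,:2].astype(np.float32)),q.sum())
q=m&(P2[...,2]>.12)&(P2[...,0]<.66);print("jar2",q.sum(),cv2.minEnclosingCircle(P2[q][:,:2].astype(np.float32)),P2[q].max(0))
q=m&(P2[...,2]>.07)&(P2[...,2]<.12)&(P2[...,0]<.475);print("handle2",q.sum(),cv2.minAreaRect(P2[q][:,:2].astype(np.float32)) if q.sum() else 0, P2[q].mean(0))
i=cams.camera_info("top"); print(i)
B=cv2.cvtColor(I,cv2.COLOR_RGB2BGR)
S=np.load("sceneI.npy");S=cv2.cvtColor(S,cv2.COLOR_RGB2BGR)
a=cv2.resize(B[145:240,145:350],None,fx=3.5,fy=3.5,interpolation=2);b=cv2.resize(S[125:205,190:300],(int(110*3.2),256))
b=cv2.copyMakeBorder(b,0,0,0,a.shape[1]-b.shape[1],0)
cv2.imwrite("pics/c.png",np.vstack([a,b]))
E
```

```text
plate [ 162  161   50   50 1867] ((0.43962737917900085, 0.14493480324745178), 0.28387951850891113) [0.60011011 0.23741504 0.01462714]
lid ((0.5633431673049927, -0.20820455253124237), (0.24014848470687866, 0.23142467439174652), 87.29933166503906) 3030
jar 218 ((0.39706993103027344, -0.09209343045949936), 0.2225169837474823) [ 0.19506671 -0.20999518  0.13055477] [5.99862327e-01 9.87241180e-04 1.73274968e+00]
jar top 129 ((0.39590781927108765, -0.09423714876174927), 0.22237196564674377) [5.96748888e-01 9.87241180e-04 1.73274968e+00]
handle 114 ((0.47434401512145996, -0.23505456745624542), (0.051076918840408325, 0.165395587682724), 0.0616193450987339)
[210 291] [224 337]
lid2 ((0.5780935287475586, -0.20478829741477966), (0.24835079908370972, 0.19907286763191223), 88.22152709960938) 1659
jar2 293 ((0.5704959630966187, -0.17699871957302094), 0.03392300382256508) [ 0.59965835 -0.14400252  0.19836877]
handle2 71 ((0.4588465392589569, -0.2004312425851822), (0.1114872470498085, 0.02838129736483097), 89.84857940673828) [ 0.45556925 -0.20275382  0.09882489]
{'fx': 461.800428001056, 'fy': 461.800428001056, 'cx': 246.57121222234403, 'cy': 196.8513506037542, 'camera_from_world': array([[ 2.29827670e-02, -9.99735712e-01,  5.46939397e-04,
        -4.44390165e-03],
       [-9.77747762e-01, -2.25913915e-02, -2.08564000e-01,
         5.52137552e-01],
       [ 2.08521235e-01,  4.25860905e-03, -9.78008568e-01,
         1.65396428e+00],
       [ 0.00000000e+00,  0.00000000e+00,  0.00000000e+00,
         1.00000000e+00]])}
```

View pics/c.png

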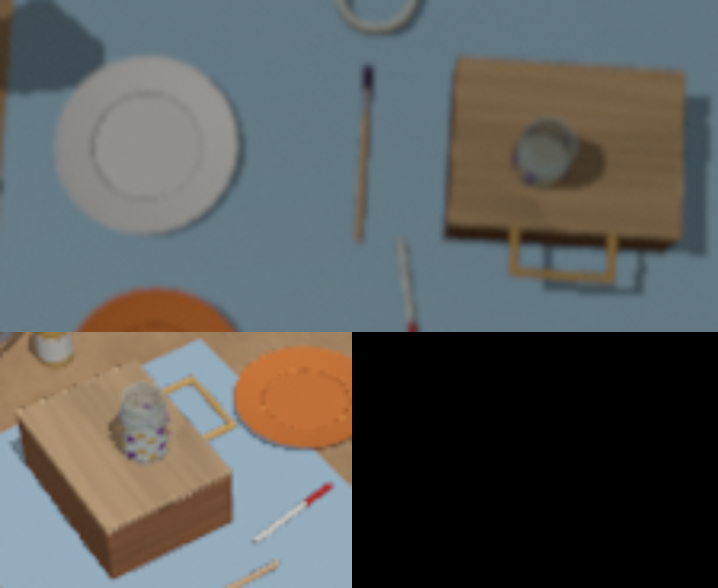

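```bash
cat >> h.py <<'E'
def ray(cam,r,c,z):
    i=cams.camera_info(cam); T=np.linalg.inv(i["camera_from_world"]); o=T[:3,3]
    d=T[:3,:3]@np.array([(c-i["cx"])/i["fx"],(r-i["cy"])/i["fy"],1]); return o+d*(z-o[2])/d[2]
E
python3 - <<'E'
from h import *
f=lambda x,y,z:ray("top",145+y/3.5-.36,145+x/3.5-.36,z).round(4)
print("bar",f(512,274,.1),f(613,282,.1))
print("lid",[f(*p,.1) for p in((457,57),(685,72),(682,240),(445,228))])
print("plate",f(148,145,.005),"rim",f(55,145,.016),f(240,145,.016),f(148,56,.016),f(148,234,.016))
print("jar top?",f(549,145,.19),"base",f(542,165,.1))
D=np.load("topD.npy");P=cloud("top",D)
q=np.zeros(D.shape,bool);q[170:210,280:325]=1;q&=(P[...,2]>.125)&(P[...,2]<.21)
X=P[q];print(len(X),np.percentile(X,[2,50,98],axis=0).round(3),cv2.minEnclosingCircle(X[X[:,2]>.16][:,:2].astype(np.float32)))
D=np.load("sceneD.npy");P=cloud("scene",D)
q=np.zeros(D.shape,bool);q[135:175,215:255]=1;q&=(P[...,2]>.125)&(P[...,2]<.21)&(P[...,0]<.63)
X=P[q]
from scipy.optimize import least_squares
for lo,hi,R in((.125,.165,.034),(.175,.2,.026)):
    Y=X[(X[:,2]>lo)&(X[:,2]<hi)]; s=least_squares(lambda p:np.hypot(Y[:,0]-p[0],Y[:,1]-p[1])-R,[.565,-.18],loss="soft_l1",f_scale=.003); print(len(Y),s.x,np.abs(s.fun).mean())
q=np.zeros(D.shape,bool);q[220:280,255:330]=1;I=np.load("sceneI.npy").astype(int)
q&=(I.min(-1)>150)&(I.max(-1)-I.min(-1)<35)&(P[...,2]<.03)
print("plate scene",cv2.minEnclosingCircle(P[q][:,:2].astype(np.float32)))
print("R z-angle tool", get_state()["tcp_rot"])
E
```

```text
bar [ 0.4516 -0.1525  0.1   ] [ 0.4458 -0.2555  0.1   ]
lid [array([ 0.6806, -0.0941,  0.1   ]), array([ 0.6698, -0.3332,  0.1   ]), array([ 0.4909, -0.3267,  0.1   ]), array([ 0.4978, -0.0836,  0.1   ])]
plate [0.6005 0.2387 0.005 ] rim [0.5956 0.3387 0.016 ] [0.6003 0.1368 0.016 ] [0.6989 0.2422 0.016 ] [0.4994 0.2323 0.016 ]
jar top? [ 0.5662 -0.1799  0.19  ] base [ 0.5664 -0.1832  0.1   ]
196 [[ 0.54  -0.206  0.127]
 [ 0.56  -0.178  0.168]
 [ 0.598 -0.151  0.196]] ((0.5681757926940918, -0.17943520843982697), 0.030381210148334503)
144 [ 0.56582721 -0.18084255] 0.0038663657840582576
92 [ 0.56890477 -0.17741453] 0.002230555573273747
plate scene ((0.5844565033912659, 0.26631277799606323), 0.13595958054065704)
R z-angle tool [ 9.84573169e-01  1.74973353e-01 -2.44191124e-06  2.11387627e-05]
```

The crop confirms the white plate (floor ring centred) and the single jar. In the world frame the jar is at about (0.567, −0.180), the plate at (0.600, 0.238) and the bar's middle at (0.449, −0.204), with a box yaw of about −0.045. I'll move above the jar and turn the closing line along box x.

```bash
python3 -m jog '[[[0,0,0.13],[30,35,10],1],[[0,0,0.26],[70,80,20],1],[[0,0,0.40],[110,127,30],1],[[0,0,0.54],[150,174,40],1],[[0,0,0.68],[190,221,50],1],[[0,0,0.82],[230,268,50],1],[[0,0,0.96],[270,315,50],1],[[0,0,1.08],[310,362,50],1],[[0,0,1.17],[352,407,50],1],[[0,0,1.17],[352,407,50],1]]' 40; python3 -c "
from h import *;s=get_state();print(s['joint_pos'].round(2),s['tcp_rot'].round(3))"
```

```text
clock: 2.35
position: [0.5702, -0.1738, 0.3002]
tcp_rot: [0.721, 0.693, 0.002, -0.001]
wrist_force: [-0.1, -0.1, 0.2]
finger_gap: 0.0855
gripper_force: 0.0
[ 0.49  0.39 -0.4   1.55  0.15  1.24  0.03] [ 0.721  0.693  0.002 -0.001]
```

```bash
python3 -m jog '[[[0,0,0],[0,0,0],1],[[0,0,0],[0,0,-30],1],[[0,0,0],[0,0,-60],1],[[0,0,0],[0,0,-85],1],[[0,0,0],[0,0,-85],1],[[0,0,0],[0,0,-85],1]]'; python3 - <<'E'
from h import *
s=get_state();print(s['position'])
a=[]
for c in("scene","top"):
    I,D=cams.snapshot(c);I=cv2.cvtColor(I,cv2.COLOR_RGB2BGR); a.append(I[110:220,190:300] if c=="scene" else I[140:250,240:350])
cv2.imwrite("pics/d.png",cv2.resize(np.hstack(a),(800,400),interpolation=2))
E
```

```text
clock: 3.1
position: [0.5675, -0.1808, 0.2165]
tcp_rot: [0.725, 0.689, 0.0, 0.001]
wrist_force: [0.3, -1.1, 0.2]
finger_gap: 0.0854
gripper_force: 0.0
[ 0.5674666  -0.18077087  0.21650205]
```

View pics/d.png

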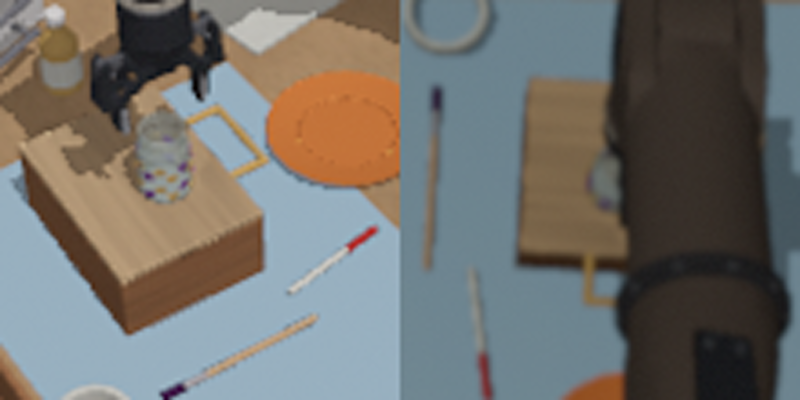

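The scene view shows the open fingertips at crop (122,125) and (207,95), evenly either side of the jar rim at (163,118). The lateral position is good, so I'll descend slowly and grip.

```bash
python3 -m jog '[[[0,0,0],[0,0,-20],1],[[0,0,0],[0,0,-40],1],[[0,0,0],[0,0,-55],1],[[0,0,0],[0,0,-67],1],[[0,0,0],[0,0,-67],1],[[0,0,0],[0,0,-67],0.5],[[0,0,0],[0,0,-67],0.5],[[0,0,0],[0,0,-67],0.5],[[0,0,0],[0,0,-67],0.5],[[0,0,0],[0,0,-67],0.5]]' 30
```

```text
clock: 4.45
position: [0.568, -0.1798, 0.1493]
tcp_rot: [0.724, 0.69, 0.0, 0.001]
wrist_force: [-1.5, -0.5, 5.7]
finger_gap: 0.0596
gripper_force: 32.5
```

```bash
python3 -m jog '[[[0,0,0],[0,0,10],0.5],[[0,0,0],[0,0,30],0.5],[[0,0,0],[0,0,60],0.5],[[0,0,0],[0,20,85],0.5],[[0,0,0],[3,55,100],0.5],[[0,0,0],[6,95,105],0.5],[[0,0,0],[10,140,105],0.5],[[0,0,0],[14,185,105],0.5],[[0,0,0],[18,230,105],0.5],[[0,0,0],[22,275,105],0.5]]'
```

```text
clock: 5.7
position: [0.5892, 0.0966, 0.2538]
tcp_rot: [0.724, 0.689, -0.0, 0.0]
wrist_force: [0.3, -0.3, -1.6]
finger_gap: 0.06
gripper_force: 32.9
```

```bash
python3 -m jog '[[[0,0,0],[3,40,0],0.5],[[0,0,0],[6,80,0],0.5],[[0,0,0],[9,115,0],0.5],[[0,0,0],[11,142,0],0.5],[[0,0,0],[11,142,-30],0.5],[[0,0,0],[11,142,-70],0.5],[[0,0,0],[11,142,-110],0.5],[[0,0,0],[11,142,-150],0.5],[[0,0,0],[11,142,-170],0.5],[[0,0,0],[11,142,-170],0.5]]'; python3 - <<'E'
from h import *
a=[]
for c in("scene","top"):
    I,D=cams.snapshot(c);I=cv2.cvtColor(I,cv2.COLOR_RGB2BGR); a.append(I[190:300,240:350] if c=="scene" else I[130:240,140:250])
cv2.imwrite("pics/e.png",cv2.resize(np.hstack(a),(800,400),interpolation=2))
E
```

```text
clock: 6.95
position: [0.5998, 0.2369, 0.0825]
tcp_rot: [0.724, 0.69, -0.001, -0.0]
wrist_force: [-0.2, -0.8, -0.3]
finger_gap: 0.0597
gripper_force: 33.0
```

View pics/e.png

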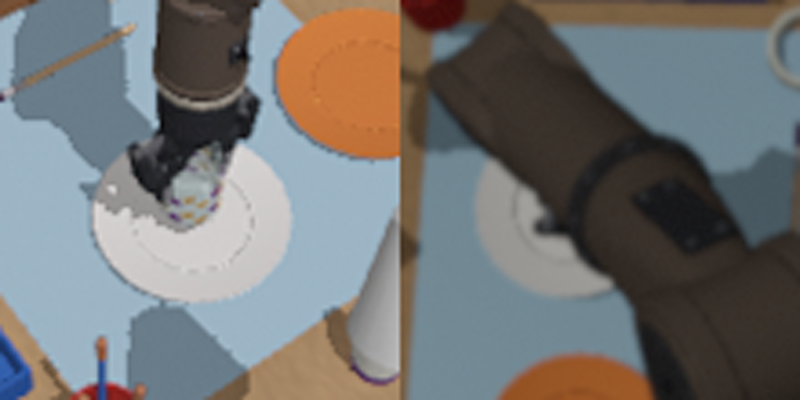

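The jar hangs upright just above the plate's inner floor, with its base at scene crop (192,222) and the ring centre at (193,228). I'll lower it and release.

```bash
python3 -m jog '[[[0,0,0],[0,0,-10],0.5],[[0,0,0],[0,0,-18],0.5],[[0,0,0],[0,0,-24],0.5],[[0,0,0],[0,0,-27],0.5],[[0,0,0],[0,0,-28],0.5],[[0,0,0],[0,0,-28],0.5]]'
```

```text
clock: 7.8
position: [0.6004, 0.2374, 0.0554]
tcp_rot: [0.724, 0.69, 0.0, 0.0]
wrist_force: [0.2, 1.0, -0.9]
finger_gap: 0.06
gripper_force: 33.1
```

```bash
python3 -m jog '[[[0,0,0],[0,0,-1],0.5],[[0,0,0],[0,0,-1],0.5],[[0,0,0],[0,0,-1],1],[[0,0,0],[0,0,-1],1],[[0,0,0],[0,0,-1],1],[[0,0,0],[0,0,-1],1],[[0,0,0],[0,0,15],1],[[0,0,0],[0,0,40],1],[[0,0,0],[0,0,80],1],[[0,0,0],[0,0,120],1]]'
```

```text
clock: 9.05
position: [0.6003, 0.2374, 0.1777]
tcp_rot: [0.724, 0.69, 0.0, 0.0]
wrist_force: [0.4, 0.3, 0.3]
finger_gap: 0.0851
gripper_force: 0.0
```

```bash
python3 -m jog '[[[0,0,0],[0,0,40],1],[[0,0,0],[-15,-45,72],0.8],[[0,0,0],[-32,-95,72],0.6],[[0,0,0],[-50,-147,72],0.46],[[0,0,0],[-68,-199,72],0.46],[[0,0,0],[-86,-251,72],0.46],[[0,0,0],[-104,-303,72],0.46],[[0,0,0],[-122,-355,72],0.46],[[0,0,0],[-138,-403,72],0.46],[[0,0,0],[-151,-441,72],0.46]]'
python3 -m jog '[[[0,0,0],[0,0,0],0.46],[[0,0,0],[0,0,-40],0.46],[[0,0,0],[0,0,-80],0.46],[[0,0,0],[0,0,-105],0.46],[[0,0,0],[0,0,-105],0.46],[[0,0,0],[0,0,-105],0.46]]'; python3 - <<'E'
from h import *
I,D=cams.snapshot("scene");J,E=cams.snapshot("top")
I,J=[cv2.cvtColor(k,cv2.COLOR_RGB2BGR) for k in(I,J)]
cv2.imwrite("pics/f.png",cv2.resize(np.hstack([I[100:200,200:300],I[200:300,240:340],J[140:240,140:240]]),(798,266),interpolation=2))
P=cloud("scene",D);q=np.zeros(D.shape,bool);q[215:275,260:330]=1;q&=(P[...,2]>.03)&(P[...,2]<.12);print("jar",np.median(P[q],0),P[q].max(0),q.sum())
E
```

```text
clock: 10.3
position: [0.4485, -0.2057, 0.2486]
tcp_rot: [0.725, 0.689, 0.0, 0.001]
wrist_force: [0.4, -0.4, 0.5]
finger_gap: 0.0396
gripper_force: 0.0
clock: 11.05
position: [0.4504, -0.2033, 0.1437]
tcp_rot: [0.724, 0.69, 0.001, 0.001]
wrist_force: [0.3, 0.3, 0.0]
finger_gap: 0.0394
gripper_force: 0.0
jar [0.60267048 0.24470958 0.06831011] [0.63000835 0.27183408 0.10107795] 317
```

View pics/f.png

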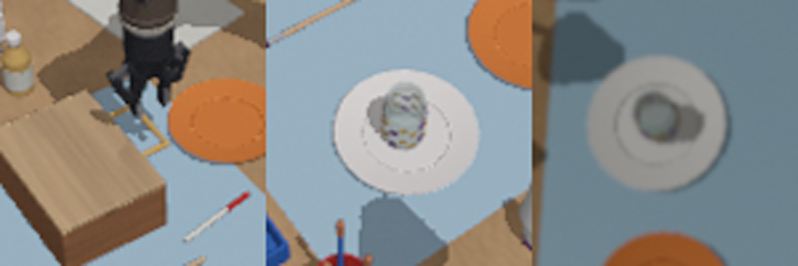

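The jar stands upright near the centre of the white plate (crop 2 at (404,118) against ring centre (405,132), crop 3 at (655,117) in the ring). The fingers hover over the brass bar in crop 1 at (140,110). I'll lower them over the bar.

```bash
python3 -m jog '[[[0,0,0],[-1,0,-12],0.46],[[0,0,0],[-1,0,-24],0.46],[[0,0,0],[-1,0,-36],0.46],[[0,0,0],[-1,0,-47],0.46],[[0,0,0],[-1,0,-47],0.46],[[0,0,0],[-1,0,-47],0.46]]'
```

```text
clock: 11.9
position: [0.4485, -0.2037, 0.0954]
tcp_rot: [0.724, 0.69, 0.0, -0.0]
wrist_force: [0.0, -0.8, 0.1]
finger_gap: 0.0392
gripper_force: 0.0
```

```bash
python3 -m jog '[[[0,0,0],[0,0,0],0.3],[[0,0,0],[0,0,0],0.2],[[0,0,0],[0,0,0],0],[[0,0,0],[0,0,0],0],[[0,0,0],[0,0,0],0],[[0,0,0],[0,0,0],0]]' 40; python3 -c "
from h import *;s=get_state();print(s['joint_pos'].round(2))"
```

```text
clock: 12.65
position: [0.4518, -0.204, 0.0965]
tcp_rot: [0.724, 0.69, 0.002, 0.003]
wrist_force: [8.0, -0.5, -1.0]
finger_gap: 0.0086
gripper_force: 38.9
[ 0.57  0.45 -0.33  2.04  0.22  0.68  0.05]
```

```bash
python3 -m jog '[[[0,0.01,0],[3,0,8],0],[[0,0.03,0],[4,0,19],0],[[0,0.05,0],[6,0,29],0],[[0,0.07,0],[7,0,39],0],[[0,0.09,0],[10,0,49],0],[[0.01,0.11,0],[12,-1,58],0],[[0.01,0.13,0],[15,-1,68],0],[[0.01,0.14,0],[18,-1,77],0],[[0.01,0.14,0],[18,-1,77],0],[[0.01,0.14,0],[18,-1,77],0]]'; python3 -c "
from h import *;s=get_state();print(s['joint_pos'].round(2),s['wrist_torque'])"
```

```text
clock: 13.9
position: [0.4668, -0.2046, 0.1722]
tcp_rot: [0.722, 0.688, -0.047, -0.051]
wrist_force: [5.7, -0.4, -4.0]
finger_gap: 0.0084
gripper_force: 39.2
[ 0.53  0.43 -0.33  1.82  0.18  1.05  0.07] [-0.00425931 -1.28505828  0.02705074]
```

```bash
python3 -m jog '[[[0,0.03,0],[6,0,12],0],[[0,0.05,0],[12,-1,24],0],[[0,0.07,0],[18,-1,35],0],[[0,0.1,0],[26,-1,46],0],[[0,0.12,0],[34,-1,57],0],[[0.01,0.14,0],[42,-2,67],0],[[0.01,0.17,0],[51,-2,77],0],[[0.01,0.19,0],[61,-3,86],0],[[0.01,0.21,0],[70,-3,94],0],[[0.01,0.21,0],[70,-3,94],0]]'; python3 -m jog '[[[0,0,0],[0,0,0],0],[[0,0,0],[0,0,0],0],[[0,0,0],[0,0,0],0]]'; python3 - <<'E'
from h import *
s=get_state();print(s['joint_pos'].round(2),s['wrist_torque'])
h=np.array([.4518+.225,.0]);p=s['position'];d=h[0]-p[0];print("theta",np.degrees(np.arctan2(p[2]-.09,d)-np.arctan2(5,225)), np.hypot(d,p[2]-.09))
I,D=cams.snapshot("scene");J,E=cams.snapshot("top")
for n,D in(("scene",D),("top",E)):
    P=cloud(n,D); q=(P[...,0]>.52)&(P[...,0]<.70)&(P[...,2]>.12)&(P[...,2]<.25)&(((P[...,1]>-.14)&(P[...,1]<-.095))|((P[...,1]<-.27)&(P[...,1]>-.32)))
    X=P[q]
    if len(X)>20:
        X=X-X.mean(0)
        X=X[np.abs(X@np.linalg.svd(X,full_matrices=0)[2][2])<.01]; v=np.linalg.svd(X-X.mean(0),full_matrices=0)[2][2]; print(n,len(X),v,np.degrees(np.arccos(abs(v[2]))))
I,J=[cv2.cvtColor(k,cv2.COLOR_RGB2BGR) for k in(I,J)]
cv2.imwrite("pics/g.png",cv2.resize(np.hstack([I[90:210,180:300],I[190:310,240:360]]),(800,400),interpolation=2))
E
```

```text
clock: 15.15
position: [0.5347, -0.2076, 0.2665]
tcp_rot: [0.713, 0.679, -0.121, -0.129]
wrist_force: [-5.4, 3.0, 3.5]
finger_gap: 0.0082
gripper_force: 39.7
clock: 15.52
position: [0.5343, -0.2076, 0.2662]
tcp_rot: [0.713, 0.678, -0.121, -0.129]
wrist_force: [-4.8, 2.0, 3.9]
finger_gap: 0.0083
gripper_force: 39.6
[ 0.42  0.57 -0.3   1.38  0.19  1.57  0.05] [ 0.2312217   1.00631909 -0.04434567]
theta 49.7527067610689 0.22663734836766983
scene 628 [ 0.75126208 -0.03159004  0.65924757] 48.75748686101691
top 268 [ 0.74507845 -0.03080368  0.66626514] 48.22054314852186
```

View pics/g.png

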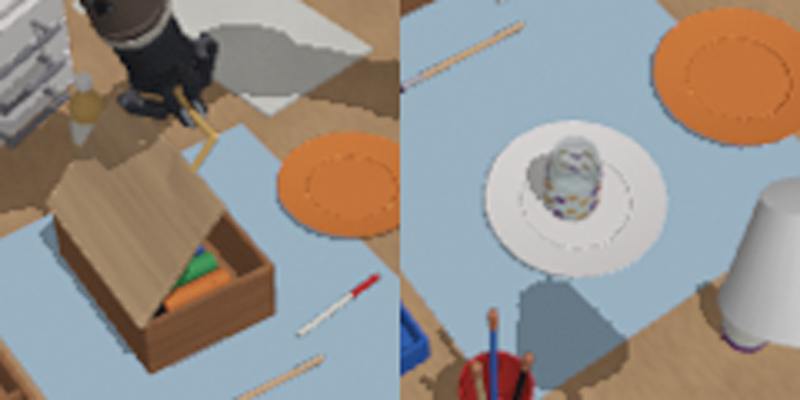

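The lid is held at about 49° by the bar (fingers at crop (185,105)), and the jar stands upright on the white plate (crop (573,180)). Handing in.

```bash
python3 -c "
from plant import job,get_state
print(abs(get_state()['qvel']).max()); print(job.hand_in())"
```

```text
0.002222815565211036
the job is handed in; nothing more can be done
None
```

The job is handed in, though no verdict came back: at the last check the jar stood upright and released on the white plate, and the fingers held the lid still by its brass bar at about 49 degrees.

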